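# Pin a crept disc back into line in a clock movement

## Task

Take the tapered alignment pin from the tool rack and drive it straight down through the hole in the clock movement's top plate and through the loose disc hidden just under it, whose hole has crept out of line, until the pin's collar sits flush on the plate; then let go and leave it there. The pin put in at the middle of the plate's hole lands on the disc: feel gently around inside the hole until the tip drops into the disc's hole, then ease it back to the middle as it goes down, never forcing it (about 40 N on the movement is too much). Leave the other tools and things on the bench where they are.

Things in the scene. Friction and masses are not known exactly. Their poses are not given: they have to be found in the camera images.
- pin_mid (a point): The tapered alignment pin, plain steel, upright in one of the rack's three places: the middle of its round handle, 28 mm above its collar's underside; z up along the pin. The handle is a plain cylinder 20 mm across with a flat top (no ball or wide disc), from 5 to 50 mm above the collar's underside. Mass 0.13 to 0.25 kg.
- pin_collar (a point): Centre of the underside of the pin's collar (28 mm across, 5 mm thick), z up; rests on the rack's board at the start, flush on the movement's top plate when home. Below it: straight shank 18 mm across for 20 mm, then a taper over 36 mm down to 5 mm, then a blunt straight nose 5 mm across, 12 mm long; its tip is 68 mm below this point.
- plate_hole (a point): Centre of the round hole, 20 mm across, in the movement's brass top plate (120 mm square, 8 mm thick), at the plate's upper face, 85 mm above the bench; z up, x and y along the plate's edges. The pin must end centred in it.
- movement: The clock movement, fixed: base 130 mm square, four pillars, top plate 85 mm up; origin under its centre. 1 mm below the top plate lies a loose steel disc 92 mm across, 8 mm thick, with a 20 mm hole that starts 10.5 to 11.5 mm off the plate's hole in an unknown, unmeasured direction. It slides flat any way against 3 to 4 N of friction and stays put. Below it: free to 8 mm above the bench.
- rack: The wooden tool rack, fixed to the bench: a board 200 mm along its x by 56 mm along its y, 10 mm thick, upper face 85 mm above the bench, on two end uprights, with three 22 mm holes in a row along its x, at -62, 0 and +62 mm. Each holds one tool hanging by its collar. Origin at the centre of its underside.
- punch_ball_mid (a point): A straight steel punch with a ball head of 26 mm, in another place of the rack, not to be moved: point 28 mm above its collar's underside.
- punch_disc_mid (a point): A straight steel punch with a wide flat disc head of 34 mm, in another place of the rack, not to be moved: point 28 mm above its collar's underside.
- loupe: Bystander: a black eyeglass loupe, a cup 34 mm across and 28 mm high. Origin at the centre of its underside.
- oil_jar: Bystander: an amber jar 38 mm across and 50 mm high. Origin at the centre of its underside.
- case_ring: Bystander: a steel watch case ring 52 mm across and 10 mm high, lying flat. Origin at the centre of its underside.
- parts_tray: Bystander: a grey tray 140 by 100 mm, 28 mm high. Origin at the centre of its underside.
- screwdriver: Bystander: a red-handled screwdriver, about 200 mm long, lying along its x axis beyond the rack, origin near its middle.

How it is judged (in metres and radians):
On the way, in this order (a step that is already met when the one before it is completed fails the run):
1. the pin is lifted clear of the rack (height (world z) of pin_collar above 0.155 m), for 0.1 s.
2. the pin's nose has passed down through the top plate into the disc's hole (horizontal distance between pin_collar and plate_hole below 0.012 m and angle between pin_collar's own z axis and vertical below 0.25 rad and z of pin_collar in the frame of plate_hole below 0.055 m), for 0.1 s.
At the end, for the whole second after the job is handed in: The tapered pin stands upright (within 0.05 rad) in the movement, centred in the plate's hole within 2 mm, its collar flush on the top plate (gap under 2.5 mm), which holds the disc's hole in line; the pin is released and at rest (horizontal distance between pin_collar and plate_hole below 0.002 m and z of pin_collar in the frame of plate_hole between -0.003 and 0.0025 m and angle between pin_collar's own z axis and vertical below 0.05 rad and linear speed of pin below 0.01 m/s and contact force between the fingers and pin below 0.1 N); the robot touches nothing.
It fails at once if the pin bears on the movement (plate or disc) with more than 40 N (contact force between pin and movement above 40 N).
It fails at once if the robot presses on the movement with more than 40 N (contact force between the arm and movement above 40 N).
It fails at once if another tool or thing on the bench is shifted by more than 30 mm (distance of any of punch_ball_mid, punch_disc_mid, loupe, oil_jar, case_ring, parts_tray, screwdriver from where it was at the start of the episode above 0.03 m).
It also fails if it takes over 61 s, if anything falls off the work surface, if the arm or the gripper's body presses on something with over 40 N, if the wrist force passes 120 N, or if a joint passes its speed limit or range.

## Robot

A 6-joint arm with a two-finger parallel gripper is mounted at the origin on the work surface. World frame = base frame: x ahead of the robot, y to its left, z up, the work surface at z = 0. Lengths are in m, angles in degrees, forces in N, time in s.
With the tool pointing down it reaches from about 0.35 to 0.875 m from the base axis. Payload 4.2 kg.
Tool frame: the origin (TCP) lies at the centre of the arm's flange, where the gripper is bolted on; the fingertips stand 182 mm ahead of it and the grasp point (between the pads) lies 164 mm ahead of it (r.nose_length is the distance from the TCP to the fingertips, in m); z points along the fingers, y is the line along which they close (so a half turn about z gives the same grasp; the last joint's range is limited). The gripper opens to 87 mm and grips with 3 to 60 N. Pads are 19 mm wide; open, the fingers measure 117 mm over their backs; the gripper's body (75 mm by 190 mm) begins 51 mm behind the grasp point.
Start: joints at [-50.902, 22.042, 0.453, 0, -68.411, -14.817], TCP at [0.257, -0.57, 0.405] pointing down, gripper open.
Joint ranges: [-179.83, 179.83], [-69.29, 118.12], [-61.27, 80.66], [-181.25, 117.63], [-171.15, -9.14], [-177.46, 177.46]. Speed limits (degrees/s): [159.86, 159.86, 180, 180, 180, 180].

## Interface

Orientations are given as a 3x3 rotation matrix whose columns are the frame's x, y, z axes.
In Python, from station import r, vision gives the robot as it stands. The module is installed in compiled form; this text tells all that it offers.
- The arm moves only by the shell command python3 -m creep 'ROWS'. ROWS is JSON, a list of rows, each a list of 7 numbers: the opening, from -1 (shut) to 1 (fully open), then the shift along the tool's x, y, z in mm, then the turn, a rotation vector about the tool's x, y, z in degrees. A call has 1 to 8 rows; each row is the pose to reach, as a shift and turn from the pose commanded when the call began, along the tool's axes at that moment; what a row does not reach only later rows make up. A row lasts 1/12 s, in which the tool goes at most 41.7 mm and 7.16 degrees, less where a joint would pass 70% of its speed; a pose out of reach is approached as far as the arm can. A call with a gripper value outside its range is refused whole. The fingers move at their own pace and stop on an object; the grip force is fixed at half the most. Time passes only in rows, so rows that repeat a pose let the fingers close. It gives the time, the measured TCP pose, the force, the opening and the grip force at its end, in the units of the state.
- r.sense(): the state, without advancing time (a new reading comes with each control period).
- vision.capture(name): name is "scene" or "side" or "wrist"; returns (picture, depth): 480x640x3 uint8, red, green, blue; 480x640 float32, m along the optical axis (not along the pixel's ray), 0 where there is no reading.
- vision.camera_model(name): a dict with "vertical_fov" (degrees; the focal length in pixels is half the picture's height over the tangent of half this angle, whatever the lens; pixels are square), "cx", "cy" (the principal point, pixels), "extrinsics" (4x4, takes a point from camera to world coordinates); the wrist camera has in their place "mount" (4x4, takes a point from camera to tool coordinates, whose origin is the TCP and whose axes are the flange's). Camera axes: x right, y down, z forward; pixel columns grow to the right and rows downward; lengths in m; the calibration is good to about 2 mm. A picture is of the moment at which its call begins: read the wrist's pose just before it. camera_model takes no time and is no camera call.
- r.finish_job(): hands the job in; it is judged then, once.
Trained networks look in the newest picture that a camera, given by its name, has taken for a name from the list of things; names that differ only in an ending like _2 or _b are one class to them, and where a whole thing is asked for, a point or a joint stands for the part that bears it (a point fixed in the world has none). Each returns a list of dicts, best first, with "conf" (0 to 1); they miss things now and then, are a little off and sometimes report something else, mostly with a low value. They report only what shows in the picture. A call takes as long as a camera call.
- vision.find_in(camera, thing): "uv" ([column, row] in pixels, amid what is visible of it).
- vision.cut_out(camera, thing): "region" (480x640 bool, what is visible of it) and "uv" ([column, row] in pixels, amid what is visible of it).
The state is a dict: "time_s": time; "joints": joint angles; "joint_velocities": joint speeds; "effort": joint torques, N m; "tcp_pos": TCP position; "ee_rot": TCP orientation; "wrist_force": force on the tool from outside, world axes, zero at the start; "moment": the same for the moment, N m; "gripper_width": opening from 0.0 (shut) to 1.0 (fully open); "gripper_force": force on a finger pad.
Only numpy, scipy, OpenCV 4.12 (cv2) and the standard library are available. Lean on these libraries where they do the work, as an engineer would, in place of code of your own. Each camera call takes 0.05 s, during which the arm holds its last target. There are 200 camera calls.

## Working session

There is one attempt and no reset: what is moved stays moved. The work goes in short steps, Python scripts to look and compute and a shell command to move; the robot and the scene stay as the last step left them, time stands still between calls to the robot, and variables do not carry over. Pictures are saved under pics/ and viewed, at most 10 in all, crops included, and the job is handed in when it is done.

```bash
mkdir -p pics
cat > h.py <<'E'
import numpy as np, cv2
from station import r, vision
def cap(n,f=None):
    s=r.sense(); p,d=vision.capture(n)
    if f: cv2.imwrite('pics/'+f,p[:,:,::-1])
    m=vision.camera_model(n)
    if 'mount' in m:
        T=np.eye(4);T[:3,:3]=s['ee_rot'];T[:3,3]=s['tcp_pos'];E=T@np.array(m['mount'])
    else: E=np.array(m['extrinsics'])
    return p,d,m,E
def ray(uv,m,E):
    f=240/np.tan(np.radians(m['vertical_fov']/2))
    return E[:3,3],E[:3,:3]@np.array([(uv[0]-m['cx'])/f,(uv[1]-m['cy'])/f,1])
def atz(uv,m,E,z):
    o,d=ray(uv,m,E); return o+d*(z-o[2])/d[2]
def atd(uv,d,m,E):
    o,v=ray(uv,m,E); return o+v*d[int(round(uv[1])),int(round(uv[0]))]
E
python3 - <<'E'
from h import *
np.set_printoptions(precision=4,suppress=True)
s=r.sense();print(s['tcp_pos'],s['ee_rot'],s['time_s'],s['gripper_width'])
for c in ['scene','side']:
    p,d,m,E=cap(c,c+'.png')
    print(c,m['vertical_fov'],E)
    for t in ['pin_mid','punch_ball_mid','punch_disc_mid','plate_hole','movement','rack']:
        for q in vision.find_in(c,t)[:2]: print(t,q['conf'],q['uv'],atd(q['uv'],d,m,E))
E
```

```text
[ 0.257  -0.5695  0.4036] [[-0.9116 -0.4111 -0.001 ]
 [-0.4111  0.9116  0.002 ]
 [ 0.0001  0.0022 -1.    ]] 0.0 0.9994831160862764
scene 50.067860771999264 [[ 0.8867  0.2548 -0.3859  1.03  ]
 [ 0.4624 -0.4755  0.7484 -0.912 ]
 [ 0.0072 -0.842  -0.5394  0.7568]
 [ 0.      0.      0.      1.    ]]
pin_mid 0.57 [270.9, 282.8] [ 0.5722 -0.2416  0.115 ]
punch_ball_mid 0.74 [253.1, 273.1] [ 0.5165 -0.2229  0.1066]
punch_ball_mid 0.53 [371.0, 280.4] [ 0.7058 -0.0328  0.0255]
punch_disc_mid 0.82 [233.3, 262.5] [ 0.4552 -0.2077  0.1028]
plate_hole 0.98 [336.2, 233.5] [0.5835 0.0327 0.0786]
movement 0.96 [339.6, 233.5] [0.5934 0.031  0.0826]
rack 0.61 [257.6, 304.1] [ 0.5082 -0.2044  0.0051]
side 46.76475709954757 [[ 0.9994 -0.008   0.0332  0.54  ]
 [-0.0298 -0.6807  0.7319 -0.7825]
 [ 0.0168 -0.7325 -0.6806  0.8092]
 [ 0.      0.      0.      1.    ]]
pin_mid 0.73 [331.7, 327.5] [ 0.54   -0.7825  0.8092]
punch_ball_mid 0.68 [293.0, 318.4] [ 0.5144 -0.2284  0.1255]
punch_disc_mid 0.61 [254.8, 312.2] [ 0.4537 -0.2139  0.1242]
plate_hole 0.83 [318.8, 222.3] [0.5602 0.0459 0.0854]
movement 0.71 [320.3, 221.6] [0.5632 0.0453 0.0878]
rack 0.75 [293.1, 347.5] [ 0.5123 -0.2224  0.0413]
rack 0.23 [329.4, 327.4] [ 0.5712 -0.2419  0.1189]
```

```bash
python3 -c "
import cv2
p=cv2.imread('pics/side.png');cv2.imwrite('pics/side_c.png',cv2.resize(p[160:400,160:480],(800,600),interpolation=3))"
```

```text
(no output)
```

View pics/side_c.png

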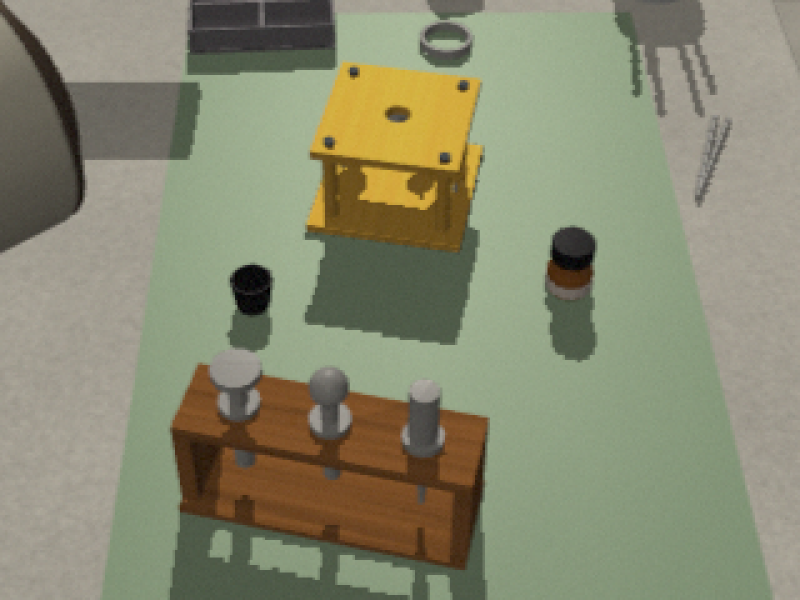

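View pics/scene.png

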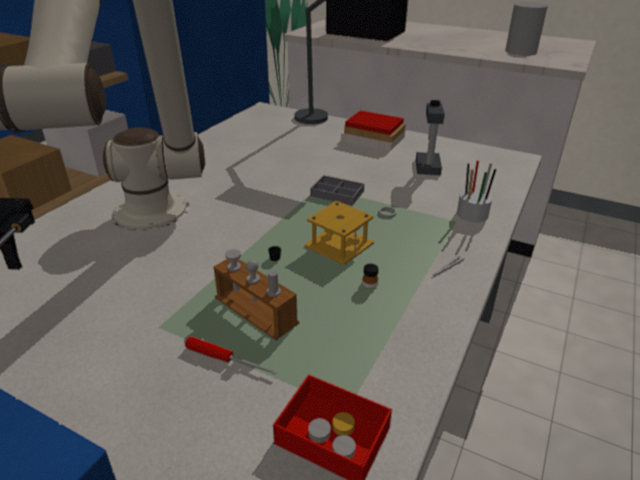

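The plain-topped cylinder at the right of the rack (side crop 425,410) is the pin; the ball and disc punches are to its left. The plate hole is at crop (397,115), and the networks agree.

```bash
cat >> h.py <<'E'
np.set_printoptions(precision=4,suppress=True)
def delta(pos,ydir=None):
    "tool-frame shift (mm) and turn (deg) to reach TCP pos, pointing down, y along ydir"
    from scipy.spatial.transform import Rotation as R
    s=r.sense();A=np.array(s['ee_rot']);t=A.T@(np.array(pos)-s['tcp_pos'])*1000
    if ydir is None: return t
    y=np.array([*ydir,0.]);y/=np.linalg.norm(y);z=np.array([0,0,-1.]);B=np.c_[np.cross(y,z),y,z]
    return t,R.from_matrix(A.T@B).as_rotvec(degrees=True)
E
python3 - <<'E'
from h import *
print(vision.camera_model('wrist'))
print(delta([.565,-.235,.40],[.22,.975]))
E
```

```text
{'vertical_fov': 64.43354681848625, 'cx': 320.7662687849236, 'cy': 239.6328778695085, 'mount': array([[ 0.0018, -0.9671, -0.2542,  0.0691],
       [ 1.    ,  0.0017,  0.0007,  0.0009],
       [-0.0003, -0.2542,  0.9671,  0.0199],
       [ 0.    ,  0.    ,  0.    ,  1.    ]])}
(array([-418.3599,  178.429 ,    4.7772]), array([-0.0015,  0.0025, 36.9965]))
```

```bash
python3 -m creep '[[1,-38,16,0,0,0,5],[1,-76,32,0,0,0,10],[1,-114,48,0,0,0,15],[1,-152,64,0,0,0,20],[1,-190,80,0,0,0,25],[1,-228,96,0,0,0,30],[1,-266,112,0,0,0,35],[1,-304,128,0,0,0,37]]'; python3 -m creep '[[1,-38,16,1,0,0,0],[1,-76,32,3,0,0,0],[1,-114,50,5,0,0,0],[1,-114,50,5,0,0,0]]'
python3 - <<'E'
from h import *
p,d,m,E=cap('wrist','w1.png')
print(r.sense()['tcp_pos'],r.sense()['time_s'])
for t in ['pin_mid','punch_ball_mid','punch_disc_mid','plate_hole']:
    for q in vision.cut_out('wrist',t)[:1]:
        g=q['region']; v,u=np.nonzero(g); o=np.array([0,0]);print(t,q['conf'],q['uv'],atd(q['uv'],d,m,E))
        if t=='pin_mid':
            f=240/np.tan(np.radians(m['vertical_fov']/2)); D=d[v,u];P=np.c_[(u-m['cx'])/f*D,(v-m['cy'])/f*D,D]@E[:3,:3].T+E[:3,3]
            P=P[D>0];top=P[(P[:,2]>.130)&(P[:,2]<.14)];print(P[:,2].max(),len(top),top.mean(0),top.min(0),top.max(0))
E
```

```text
time_s: 1.37
tcp_pos: [0.4825, -0.3262, 0.4051]
ee_rot: [[-0.975, 0.224, 0.001], [0.224, 0.975, -0.0], [-0.001, -0.0, -1.0]]
wrist_force: [0.7, -0.8, -1.1]
gripper_width: 1.003
gripper_force: 0.0
time_s: 1.7
tcp_pos: [0.6094, -0.302, 0.3969]
ee_rot: [[-0.976, 0.216, 0.0], [0.216, 0.976, 0.0], [-0.0, 0.0, -1.0]]
wrist_force: [-0.4, -0.7, -0.6]
gripper_width: 1.001
gripper_force: 0.0
[ 0.6069 -0.3028  0.3972] 1.75
pin_mid 0.88 [405.4, 164.3] [ 0.5675 -0.2377  0.135 ]
0.13758228180319604 814 [ 0.5695 -0.2328  0.1349] [ 0.5602 -0.2423  0.13  ] [ 0.5793 -0.2229  0.1376]
punch_ball_mid 0.78 [415.2, 67.3] [ 0.5131 -0.2226  0.1327]
```

View pics/w1.png

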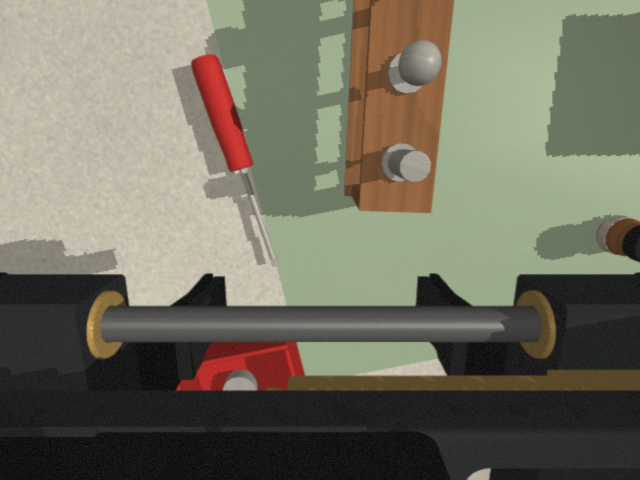

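The gripper is over the bench past the rack; the pin top shows at (413,166), ball at (420,62), matching the network. I moved in the turned frame by mistake; now go above the pin.

```bash
python3 -m creep '[[1,25,30,0,0,0,0],[1,51,60,10,0,0,0],[1,51,60,40,0,0,0],[1,51,60,58,0,0,0],[1,51,60,58,0,0,0],[1,51,60,58,0,0,0]]'
python3 - <<'E'
from h import *
p,d,m,E=cap('wrist','w2.png')
q=vision.cut_out('wrist','pin_mid')[0];print(q['conf'],q['uv'])
v,u=np.nonzero(q['region'])
f=240/np.tan(np.radians(m['vertical_fov']/2)); D=d[v,u];P=np.c_[(u-m['cx'])/f*D,(v-m['cy'])/f*D,D]@E[:3,:3].T+E[:3,3]
P=P[D>0];top=P[(P[:,2]>.131)&(P[:,2]<.14)]
print(len(top),np.median(top,0),(np.percentile(top,2,axis=0)+np.percentile(top,98,axis=0))/2)
c=(np.percentile(top,2,axis=0)+np.percentile(top,98,axis=0))/2
s=r.sense();print(s['tcp_pos'],s['time_s'],delta([c[0],c[1],.085+.028+.164],[.22,.975]))
E
```

```text
time_s: 2.45
tcp_pos: [0.5663, -0.2352, 0.3423]
ee_rot: [[-0.975, 0.221, -0.001], [0.221, 0.975, -0.0], [0.0, -0.001, -1.0]]
wrist_force: [1.5, -0.1, 0.6]
gripper_width: 0.999
gripper_force: 0.0
0.64 [329.8, 267.7]
1071 [ 0.5692 -0.232   0.1351] [ 0.5696 -0.2321  0.1342]
[ 0.5672 -0.2354  0.3438] 2.55 (array([-1.2948,  3.7444, 66.8131]), array([-0.0282,  0.1965, -0.0427]))
```

View pics/w2.png

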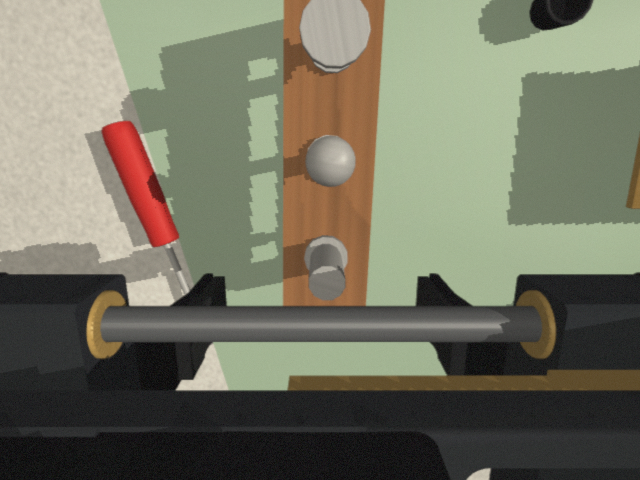

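The pin's flat top is at (326,283), between the fingers (mid ~316), with the row aligned to the image columns. Descend and grip.

```bash
python3 -m creep '[[1,-1,4,15,0,0,0],[1,-1,4,40,0,0,0],[1,-1,4,58,0,0,0],[1,-1,4,67,0,0,0],[1,-1,4,67,0,0,0],[0.2,-1,4,67,0,0,0],[-1,-1,4,67,0,0,0],[-1,-1,4,67,0,0,0]]';python3 -m creep '[[-1,0,0,0,0,0,0],[-1,0,0,0,0,0,0],[-1,0,0,0,0,0,0],[-1,0,0,0,0,0,0],[-1,0,0,0,0,0,0]]'
```

```text
time_s: 3.22
tcp_pos: [0.5696, -0.2311, 0.2765]
ee_rot: [[-0.975, 0.22, 0.003], [0.22, 0.975, -0.001], [-0.003, -0.0, -1.0]]
wrist_force: [-0.2, -0.5, -0.1]
gripper_width: 0.85
gripper_force: 0.0
time_s: 3.63
tcp_pos: [0.569, -0.2309, 0.2749]
ee_rot: [[-0.975, 0.22, 0.0], [0.22, 0.975, -0.0], [-0.0, 0.0, -1.0]]
wrist_force: [0.6, 0.5, -0.2]
gripper_width: 0.48
gripper_force: 0.0
```

```bash
python3 -m creep '[[-1,0,0,0,0,0,0],[-1,0,0,0,0,0,0],[-1,0,0,0,0,0,0],[-1,0,0,0,0,0,0],[-1,0,0,0,0,0,0],[-1,0,0,0,0,0,0],[-1,0,0,0,0,0,0]]'; python3 -m creep '[[-1,0,0,-15,0,0,0],[-1,0,0,-45,0,0,0],[-1,0,0,-80,0,0,0],[-1,0,0,-115,0,0,0],[-1,0,0,-115,0,0,0],[-1,0,0,-115,0,0,0]]'
```

```text
time_s: 4.22
tcp_pos: [0.569, -0.231, 0.2747]
ee_rot: [[-0.975, 0.22, -0.0], [0.22, 0.975, -0.0], [0.0, -0.0, -1.0]]
wrist_force: [-0.0, -1.6, 0.5]
gripper_width: 0.212
gripper_force: 30.0
time_s: 4.72
tcp_pos: [0.5691, -0.2307, 0.3919]
ee_rot: [[-0.975, 0.22, 0.005], [0.22, 0.975, -0.0], [-0.005, 0.001, -1.0]]
wrist_force: [0.0, 0.6, -2.8]
gripper_width: 0.212
gripper_force: 30.0
```

```bash
python3 -m creep '[[-1,2,20,0,0,0,0],[-1,5,55,0,0,0,0],[-1,8,95,0,0,0,0],[-1,10,135,0,0,0,0],[-1,13,175,0,0,0,0],[-1,16,215,0,0,0,0],[-1,18,250,0,0,0,0],[-1,19,269,0,0,0,0]]';python3 -m creep '[[-1,0,0,0,0,0,0],[-1,0,0,0,0,0,0],[-1,0,0,0,0,0,0]]'
python3 - <<'E'
from h import *
p,d,m,E=cap('wrist','w3.png')
s=r.sense();print(s['tcp_pos'],s['ee_rot'],s['time_s'],s['wrist_force'])
q=vision.cut_out('wrist','plate_hole')
for k in q: print(k['conf'],k['uv'],atz(k['uv'],m,E,.085),k['region'].sum())
g=cv2.cvtColor(p,cv2.COLOR_RGB2HSV)
# hole rim: non-brass blob at uv
br=((g[...,0]>15)&(g[...,0]<35)&(g[...,1]>120)).astype(np.uint8)
n,l,st,c=cv2.connectedComponentsWithStats(1-br)
for i in range(n):
    if 300<st[i,4]<6000: print(st[i],c[i],atz(c[i],m,E,.085))
E
```

```text
time_s: 5.38
tcp_pos: [0.6095, 0.0394, 0.3871]
ee_rot: [[-0.976, 0.218, -0.004], [0.218, 0.976, 0.0], [0.004, -0.001, -1.0]]
wrist_force: [0.3, -0.7, -2.0]
gripper_width: 0.21
gripper_force: 30.0
time_s: 5.63
tcp_pos: [0.6093, 0.0354, 0.388]
ee_rot: [[-0.975, 0.22, -0.004], [0.22, 0.975, -0.001], [0.003, -0.001, -1.0]]
wrist_force: [-0.0, 0.2, -2.0]
gripper_width: 0.207
gripper_force: 30.0
[0.6094 0.0349 0.3885] [[-0.9752  0.2212 -0.0027]
 [ 0.2212  0.9752 -0.0006]
 [ 0.0025 -0.0011 -1.    ]] 5.6833 [ 0.3282 -0.0303 -0.8018]
0.97 [391.0, 145.8] [0.5558 0.1    0.085 ] 28579
[377 138  27  23 397] [389.1738 147.5693] [0.5567 0.0985 0.085 ]
```

View pics/w3.png

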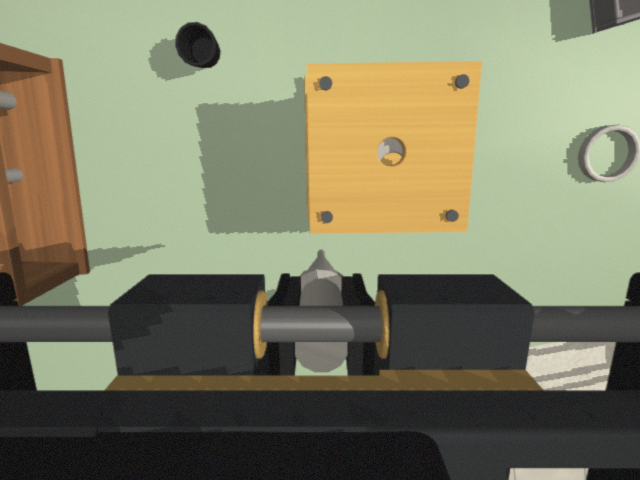

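Run:
```python
import cv2
p=cv2.imread('pics/w3.png');cv2.imwrite('pics/w3c.png',cv2.resize(p[127:177,366:416],(600,600),interpolation=cv2.INTER_NEAREST))
```

```text
(no output)
```

View pics/w3c.png

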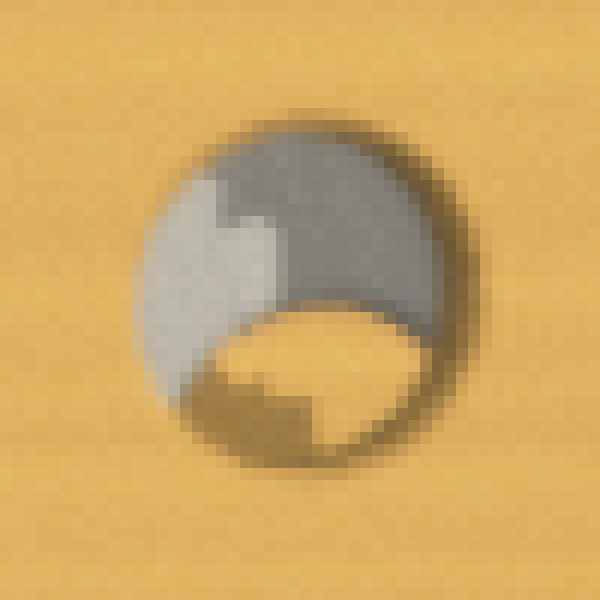

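The plate hole is centred at ~(391,151); through it the steel disc is seen, with its hole's rim arcing over the lower part of the opening (apex crop (328,299)), so the disc's hole lies toward image-down. Compute it.

Run:
```python
from h import *
m=vision.camera_model('wrist')
T=np.eye(4);T[:3,:3]=[[-.9752,.2212,-.0027],[.2212,.9752,-.0006],[.0025,-.0011,-1]];T[:3,3]=[.6094,.0349,.3885];E=T@m['mount']
H=atz([391.1,150.9],m,E,.085)
c=lambda x,y:[366+x/12-.5,127+y/12-.5]
arc=np.array([atz(c(*a),m,E,.076) for a in [(215,350),(270,315),(325,299),(380,310),(430,340)]])[:,:2]
from scipy.optimize import least_squares
s=least_squares(lambda q:np.hypot(*(arc-q).T)-.010,[.565,.09]).x
print(H,s,(s-H[:2])*1000,'tool',T[:3,:3].T@np.r_[(s-H[:2])*1000,0])
# top corners of the plate, check of centre
print(np.mean([atz(k,m,E,.085) for k in [(307,63),(480,62),(469,232),(309,232)]],0))
p,d,ms,Es=cap('side')
q=vision.find_in('side','plate_hole')[0];print(q['conf'],q['uv'],atz(q['uv'],ms,Es,.085))
print(delta([H[0],H[1],.388],[.22,.975]),r.sense()['time_s'])
```

```text
[0.5598 0.099  0.085 ] [0.5709 0.0997] [11.1719  0.6444] tool [-10.7523   3.0997  -0.0306]
[0.5604 0.0989 0.085 ]
0.8 [316.1, 222.2] [0.5549 0.0467 0.085 ]
(array([62.8322, 51.8741,  1.4444]), array([-0.0171, -0.0406, -0.1047])) 5.8333
```

Offset 11.2 mm, matching the spec (10.5–11.5). The side network's row 222 is the middle of the movement, while the hole itself shows at row ~206, so I trust the wrist view. Move above the overlap of both holes and check.

```bash
python3 -m creep '[[-1,20,18,0,0,0,0],[-1,40,37,0,0,0,0],[-1,57,53,0,0,0,0],[-1,57,53,10,0,0,0],[-1,57,53,25,0,0,0],[-1,57,53,36,0,0,0],[-1,57,53,36,0,0,0],[-1,57,53,36,0,0,0]]'
python3 - <<'E'
from h import *
p,d,m,E=cap('side','s4.png')
print(atz([318.8,206],m,E,.085))
a=cv2.resize(p[150:230,270:370],(500,400),interpolation=cv2.INTER_NEAREST)
p,d,m,E=cap('wrist','w4.png')
b=cv2.resize(p[170:340,240:400],None,fx=2.5,fy=2.5,interpolation=cv2.INTER_NEAREST)
o=np.zeros((430,800,3),np.uint8);o[:400,:400]=a[:,50:450];o[:425,400:]=b
cv2.imwrite('pics/c4.png',o[:,:,::-1])
s=r.sense();print(s['tcp_pos'],s['time_s'],s['wrist_force'])
E
```

```text
time_s: 6.5
tcp_pos: [0.5659, 0.0992, 0.3533]
ee_rot: [[-0.975, 0.221, -0.001], [0.221, 0.975, -0.001], [0.001, -0.001, -1.0]]
wrist_force: [0.2, 0.3, -1.3]
gripper_width: 0.207
gripper_force: 30.0
[0.5612 0.0971 0.085 ]
[0.5663 0.0995 0.3546] 6.6 [-0.2052 -0.8032 -2.4803]
```

View pics/c4.png

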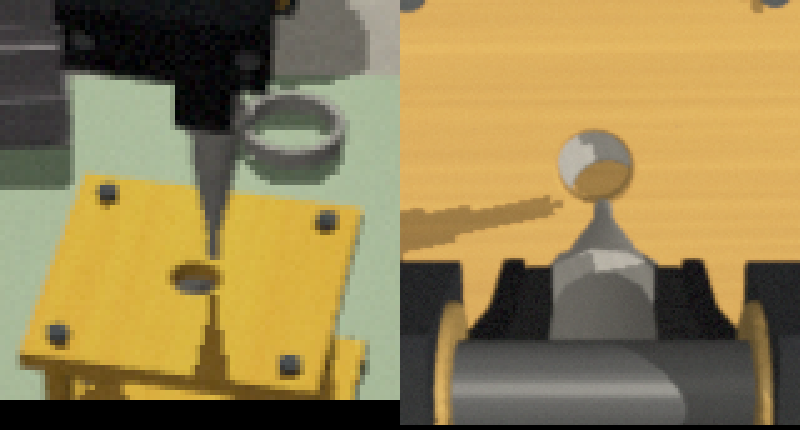

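Tip at (320,249) and hole centre at (318,236) confirm tool offset ≈(-5.7, +0.8) mm from the centre, over the brass-coloured overlap. Descend gently.

```bash
python3 -m creep '[[-1,0,0.6,5,0,0,0],[-1,0,0.6,10,0,0,0],[-1,0,0.6,14,0,0,0],[-1,0,0.6,18,0,0,0],[-1,0,0.6,18,0,0,0],[-1,0,0.6,18,0,0,0]]'; python3 -m creep '[[-1,0,0,1,0,0,0],[-1,0,0,2,0,0,0],[-1,0,0,3,0,0,0],[-1,0,0,4,0,0,0],[-1,0,0,4,0,0,0]]'
```

```text
time_s: 7.1
tcp_pos: [0.5659, 0.1005, 0.3353]
ee_rot: [[-0.975, 0.22, -0.001], [0.22, 0.975, -0.0], [0.001, -0.001, -1.0]]
wrist_force: [0.0, 0.2, -2.1]
gripper_width: 0.211
gripper_force: 30.0
time_s: 7.52
tcp_pos: [0.5659, 0.1006, 0.3316]
ee_rot: [[-0.975, 0.22, -0.0], [0.22, 0.975, 0.0], [0.0, -0.0, -1.0]]
wrist_force: [0.2, 0.7, -2.2]
gripper_width: 0.215
gripper_force: 30.0
```

```bash
python3 -m creep '[[-1,0,0,1,0,0,0],[-1,0,0,2,0,0,0],[-1,0,0,3,0,0,0],[-1,0,0,4,0,0,0],[-1,0,0,5,0,0,0],[-1,0,0,5,0,0,0]]'; python3 -m creep '[[-1,0.3,0,1,0,0,0],[-1,0.3,0,2,0,0,0],[-1,0.5,0,3,0,0,0],[-1,0.5,0,4,0,0,0],[-1,0.7,0,5,0,0,0],[-1,0.7,0,5,0,0,0]]'
```

```text
time_s: 8.02
tcp_pos: [0.5657, 0.1004, 0.3264]
ee_rot: [[-0.975, 0.22, -0.001], [0.22, 0.975, -0.0], [0.001, -0.001, -1.0]]
wrist_force: [-1.6, -0.5, -1.2]
gripper_width: 0.209
gripper_force: 30.0
time_s: 8.52
tcp_pos: [0.565, 0.1006, 0.3214]
ee_rot: [[-0.975, 0.22, -0.001], [0.22, 0.975, -0.0], [0.001, -0.001, -1.0]]
wrist_force: [-2.0, -0.1, -0.5]
gripper_width: 0.21
gripper_force: 30.0
```

```bash
python3 -m creep '[[-1,0.8,-0.2,0,0,0,0],[-1,1.1,-0.3,1.5,0,0,0],[-1,1.4,-0.4,3,0,0,0],[-1,1.6,-0.4,4,0,0,0],[-1,1.7,-0.5,5,0,0,0],[-1,1.7,-0.5,5,0,0,0]]'; python3 -m creep '[[-1,0.2,0,1,0,0,0],[-1,0.4,-0.1,2,0,0,0],[-1,0.5,-0.2,3,0,0,0],[-1,0.7,-0.2,4,0,0,0],[-1,0.9,-0.2,5,0,0,0],[-1,0.9,-0.2,5,0,0,0]]'
```

```text
time_s: 9.02
tcp_pos: [0.5635, 0.1006, 0.3165]
ee_rot: [[-0.975, 0.22, -0.0], [0.22, 0.975, 0.0], [0.0, 0.0, -1.0]]
wrist_force: [-1.0, -0.1, -1.7]
gripper_width: 0.211
gripper_force: 30.0
time_s: 9.52
tcp_pos: [0.5628, 0.1005, 0.3124]
ee_rot: [[-0.976, 0.22, 0.001], [0.22, 0.976, -0.0], [-0.001, 0.0, -1.0]]
wrist_force: [-1.3, -1.4, 3.3]
gripper_width: 0.207
gripper_force: 30.0
```

```bash
python3 -m creep '[[-1,0.5,-0.5,0,0,0,0],[-1,0.9,-1.2,0,0,0,0],[-1,0.9,-1.2,0,0,0,0],[-1,0.9,-1.2,0,0,0,0]]'; python3 -m creep '[[-1,0.2,0,1,0,0,0],[-1,0.4,0,2,0,0,0],[-1,0.6,0,3,0,0,0],[-1,0.8,0,4,0,0,0],[-1,0.8,0,4,0,0,0]]'
```

```text
time_s: 9.85
tcp_pos: [0.562, 0.1, 0.3123]
ee_rot: [[-0.976, 0.22, 0.003], [0.22, 0.976, 0.001], [-0.003, 0.002, -1.0]]
wrist_force: [0.9, 0.3, 2.4]
gripper_width: 0.209
gripper_force: 30.0
time_s: 10.27
tcp_pos: [0.561, 0.0999, 0.3076]
ee_rot: [[-0.975, 0.22, 0.001], [0.22, 0.975, 0.0], [-0.001, 0.001, -1.0]]
wrist_force: [3.5, -1.2, -0.3]
gripper_width: 0.208
gripper_force: 30.0
```

```bash
python3 -m creep '[[-1,0.1,0,1,0,0,0],[-1,0.2,-0.1,2,0,0,0],[-1,0.3,-0.2,3,0,0,0],[-1,0.4,-0.3,4,0,0,0],[-1,0.5,-0.3,5,0,0,0],[-1,0.5,-0.3,5,0,0,0]]'; python3 -m creep '[[-1,0,0,1,0,0,0],[-1,0,0,2,0,0,0],[-1,0,0,3,0,0,0],[-1,0,0,4,0,0,0],[-1,0,0,4,0,0,0]]'
```

```text
time_s: 10.77
tcp_pos: [0.56, 0.0996, 0.3024]
ee_rot: [[-0.975, 0.22, -0.001], [0.22, 0.975, -0.0], [0.001, -0.0, -1.0]]
wrist_force: [2.5, -0.7, 0.1]
gripper_width: 0.21
gripper_force: 30.0
time_s: 11.18
tcp_pos: [0.5599, 0.0995, 0.2985]
ee_rot: [[-0.975, 0.22, -0.001], [0.22, 0.975, -0.0], [0.001, -0.0, -1.0]]
wrist_force: [3.5, 0.3, 1.2]
gripper_width: 0.215
gripper_force: 30.0
```

```bash
python3 -m creep '[[-1,0,-0.3,1,0,0,0],[-1,0,-0.3,2,0,0,0],[-1,0,-0.3,3,0,0,0],[-1,0,-0.3,4,0,0,0],[-1,0,-0.3,4,0,0,0]]'; python3 -m creep '[[-1,0,0,1,0,0,0],[-1,0,0,2,0,0,0],[-1,0,0,2,0,0,0]]'
```

```text
time_s: 11.6
tcp_pos: [0.5597, 0.0992, 0.2944]
ee_rot: [[-0.975, 0.22, -0.001], [0.22, 0.975, -0.0], [0.001, -0.001, -1.0]]
wrist_force: [2.4, -0.2, 1.3]
gripper_width: 0.208
gripper_force: 30.0
time_s: 11.85
tcp_pos: [0.5597, 0.0991, 0.2923]
ee_rot: [[-0.975, 0.22, -0.001], [0.22, 0.975, -0.0], [0.001, -0.001, -1.0]]
wrist_force: [1.5, -0.8, 0.6]
gripper_width: 0.213
gripper_force: 30.0
```

```bash
python3 -m creep '[[-1,0,0,1,0,0,0],[-1,0,0,2,0,0,0],[-1,0,0,3,0,0,0],[-1,0,0,4,0,0,0],[-1,0,0,5,0,0,0],[-1,0,0,5,0,0,0]]'; python3 -m creep '[[-1,0,0,1,0,0,0],[-1,0,0,2,0,0,0],[-1,0,0,3,0,0,0],[-1,0,0,4,0,0,0],[-1,0,0,5,0,0,0],[-1,0,0,5,0,0,0]]'
```

```text
time_s: 12.35
tcp_pos: [0.5597, 0.0991, 0.2874]
ee_rot: [[-0.975, 0.22, -0.001], [0.22, 0.975, -0.001], [0.001, -0.001, -1.0]]
wrist_force: [1.1, -1.5, 1.9]
gripper_width: 0.215
gripper_force: 30.0
time_s: 12.85
tcp_pos: [0.5598, 0.0992, 0.2822]
ee_rot: [[-0.975, 0.22, -0.001], [0.22, 0.975, -0.0], [0.001, -0.001, -1.0]]
wrist_force: [-1.0, -2.5, 2.6]
gripper_width: 0.212
gripper_force: 30.0
```

```bash
python3 -m creep '[[-1,0,0,1,0,0,0],[-1,0,0,2,0,0,0],[-1,0,0,3,0,0,0],[-1,0,0,4,0,0,0],[-1,0,0,5,0,0,0],[-1,0,0,5,0,0,0]]'; python3 -m creep '[[-1,0,0,0.5,0,0,0],[-1,0,0,1,0,0,0],[-1,0,0,1,0,0,0]]'
```

```text
time_s: 13.35
tcp_pos: [0.5598, 0.0991, 0.2774]
ee_rot: [[-0.975, 0.22, -0.001], [0.22, 0.975, -0.0], [0.001, -0.001, -1.0]]
wrist_force: [-2.3, -2.8, 2.2]
gripper_width: 0.208
gripper_force: 30.0
time_s: 13.6
tcp_pos: [0.5598, 0.0992, 0.2766]
ee_rot: [[-0.975, 0.22, -0.001], [0.22, 0.975, -0.0], [0.001, -0.001, -1.0]]
wrist_force: [-3.0, -3.6, 3.0]
gripper_width: 0.207
gripper_force: 30.0
```

```bash
python3 -m creep '[[-1,0,0,0.5,0,0,0],[-1,0,0,1,0,0,0],[-1,0,0,1,0,0,0]]'
```

```text
time_s: 13.85
tcp_pos: [0.5598, 0.0992, 0.2756]
ee_rot: [[-0.975, 0.22, -0.001], [0.22, 0.975, -0.0], [0.001, -0.001, -1.0]]
wrist_force: [-3.0, -2.6, 4.3]
gripper_width: 0.208
gripper_force: 30.0
```

```bash
python3 -m creep '[[-1,0.3,-0.4,0,0,0,0],[-1,0.3,-0.4,0.5,0,0,0],[-1,0.3,-0.4,1,0,0,0],[-1,0.3,-0.4,1,0,0,0]]'
```

```text
time_s: 14.18
tcp_pos: [0.5596, 0.0991, 0.2747]
ee_rot: [[-0.975, 0.22, -0.0], [0.22, 0.975, 0.0], [0.0, 0.0, -1.0]]
wrist_force: [-2.9, -2.9, 4.5]
gripper_width: 0.212
gripper_force: 30.0
```

```bash
python3 -m creep '[[-1,0,0,0.5,0,0,0],[-1,0,0,1,0,0,0],[-1,0,0,1,0,0,0]]'
```

```text
time_s: 14.43
tcp_pos: [0.5596, 0.099, 0.2746]
ee_rot: [[-0.976, 0.22, 0.0], [0.22, 0.976, -0.0], [-0.0, -0.0, -1.0]]
wrist_force: [-3.2, -3.5, 9.0]
gripper_width: 0.211
gripper_force: 30.0
```

```bash
python3 -m creep '[[-1,0,0,0.5,0,0,0],[-1,0,0,0.5,0,0,0],[-1,0,0,0.5,0,0,0]]'
python3 - <<'E'
from h import *
p,d,m,E=cap('side')
cv2.imwrite('pics/s5.png',cv2.resize(p[150:230,270:370],(800,600),interpolation=cv2.INTER_NEAREST)[:,:,::-1])
E
```

```text
time_s: 14.68
tcp_pos: [0.5596, 0.0991, 0.2747]
ee_rot: [[-0.976, 0.22, 0.001], [0.22, 0.976, -0.0], [-0.001, 0.0, -1.0]]
wrist_force: [-5.7, -2.9, 11.5]
gripper_width: 0.209
gripper_force: 30.0
```

View pics/s5.png

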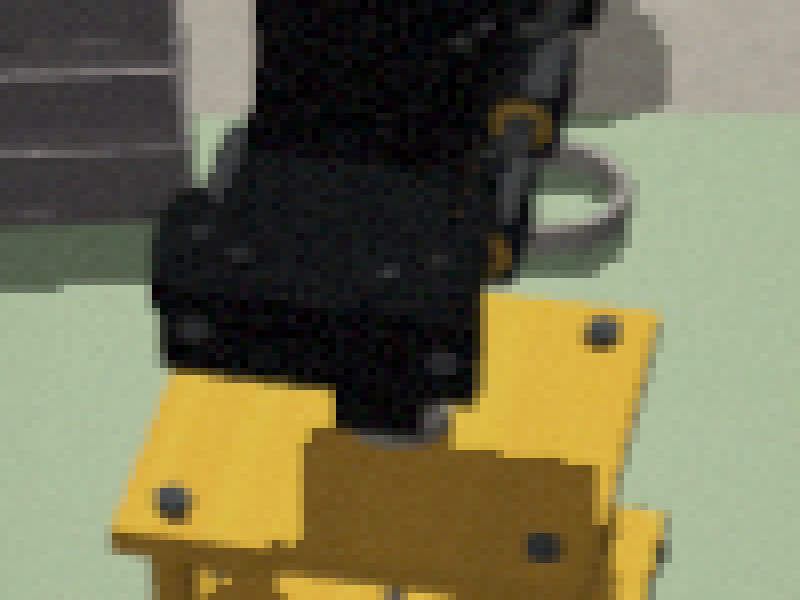

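The collar rim (crop 400,440) sits on the plate and z has stopped at the home height. Relieve, open and rise.

```bash
python3 -m creep '[[-1,0,0,-0.8,0,0,0],[-1,0,0,-0.8,0,0,0],[-0.3,0,0,-0.8,0,0,0],[0.2,0,0,-0.8,0,0,0],[0.6,0,0,-0.8,0,0,0],[0.6,0,0,-0.8,0,0,0],[0.6,0,0,-0.8,0,0,0],[0.6,0,0,-0.8,0,0,0]]'; python3 -m creep '[[0.6,0,0,0,0,0,0],[0.6,0,0,0,0,0,0],[0.6,0,0,0,0,0,0],[0.6,0,0,0,0,0,0]]'
```

```text
time_s: 15.4
tcp_pos: [0.5598, 0.0992, 0.2738]
ee_rot: [[-0.975, 0.22, 0.0], [0.22, 0.975, 0.0], [-0.0, 0.0, -1.0]]
wrist_force: [1.0, 0.7, 0.4]
gripper_width: 0.577
gripper_force: 0.0
time_s: 15.73
tcp_pos: [0.5596, 0.099, 0.274]
ee_rot: [[-0.975, 0.22, 0.0], [0.22, 0.975, 0.0], [-0.0, 0.0, -1.0]]
wrist_force: [0.7, 0.9, 0.7]
gripper_width: 0.788
gripper_force: 0.0
```

```bash
python3 -m creep '[[0.6,0,0,-15,0,0,0],[0.6,0,0,-45,0,0,0],[0.6,0,0,-80,0,0,0],[0.6,0,0,-110,0,0,0],[0.6,-30,0,-110,0,0,0],[0.6,-60,0,-110,0,0,0],[0.6,-60,0,-110,0,0,0],[0.6,-60,0,-110,0,0,0]]'
python3 - <<'E'
from h import *
p,d,m,E=cap('side')
a=cv2.resize(p[150:230,270:350],(400,400),interpolation=cv2.INTER_NEAREST)
p,d,m,E=cap('wrist')
g=cv2.cvtColor(p,cv2.COLOR_RGB2HSV)
br=((g[...,0]>15)&(g[...,0]<35)&(g[...,1]>110)).astype(np.uint8)
v,u=np.mgrid[:480,:640];f=240/np.tan(np.radians(m['vertical_fov']/2))
P=np.dstack([(u-m['cx'])/f*d,(v-m['cy'])/f*d,d])@E[:3,:3].T+E[:3,3]
near=np.hypot(P[...,0]-.56,P[...,1]-.099)<.02
top=P[near&(P[...,2]>.125)]; print(len(top),np.median(top,0),(top.min(0)+top.max(0))/2)
col=P[near&(P[...,2]>.0865)&(P[...,2]<.097)]
pl=P[(np.hypot(P[...,0]-.56,P[...,1]-.099)<.04)&~near]; print('plate z',np.median(pl[:,2]),'collar z hist',np.histogram(P[near][:,2],bins=np.arange(.08,.14,.003)))
b=cv2.resize(p[100:260,240:400],(400,400),interpolation=cv2.INTER_NEAREST)
cv2.imwrite('pics/c6.png',np.hstack([a,b])[:,:,::-1]);print(r.sense()['tcp_pos'],r.sense()['wrist_force'])
E
```

```text
time_s: 16.4
tcp_pos: [0.6188, 0.0854, 0.3831]
ee_rot: [[-0.975, 0.222, -0.001], [0.222, 0.975, -0.0], [0.001, -0.0, -1.0]]
wrist_force: [0.7, -0.4, 0.5]
gripper_width: 0.801
gripper_force: 0.0
2431 [0.5502 0.1017 0.3634] [0.5603 0.0993 0.2481]
plate z 0.3060286553369599 collar z hist (array([   7, 1138,  159,  333,    1,    0,    0,    0,    0,    0,    0,
          0,    0,    0,    0,    0,    0,   47,  832,    2]), array([0.08 , 0.083, 0.086, 0.089, 0.092, 0.095, 0.098, 0.101, 0.104,
       0.107, 0.11 , 0.113, 0.116, 0.119, 0.122, 0.125, 0.128, 0.131,
       0.134, 0.137, 0.14 ]))
[0.6176 0.0857 0.3834] [-0.0006  0.5172  0.3447]
```

View pics/c6.png

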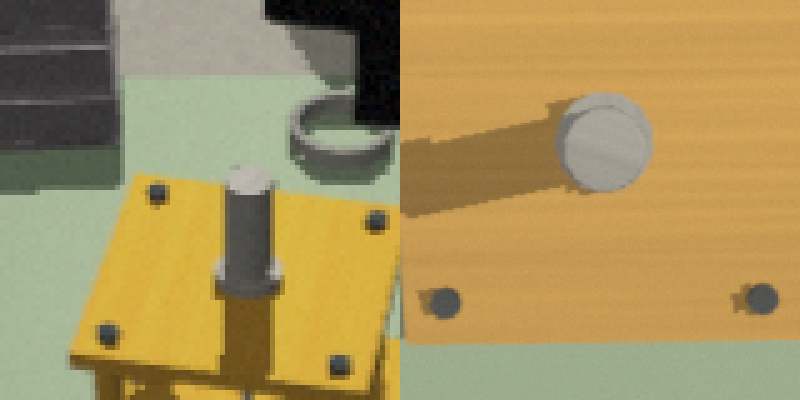

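The pin stands upright at crop (248,230) with its collar flush. Depth puts the collar top at ~90 mm and the handle top at ~135 mm, which match the home heights. Hand in.

```bash
python3 -c "
from station import r
print(r.finish_job())"
```

```text
the job is handed in; nothing more can be done
None
```

The pin is seated through the plate and the disc, with its collar flush on the plate. I released it, moved the arm clear and handed the job in at about 16.5 s; no verdict came back.

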